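# Spot the fourth hole through the angle bracket with the automatic centre punch

### The job

The black angle bracket is screwed to the aluminium blank through three of its four foot holes, and the spot under the fourth, open hole still has to be punched for drilling. Take the automatic centre punch out of the tool rack, feel its point down through the open hole on to the blank and press straight down until its spring snaps, then ease off without jamming it hard; let it go off nowhere else. Stand the punch back in its hole in the rack, hanging upright on its shoulder, and leave the other equipment on the table where it is.

Things in the scene. Friction and masses are not known exactly. Their poses are not given: they have to be found in the camera images.
- punch_grip (a point): Automatic centre punch: round plain steel tool, about 0.15 kg, hanging point down in the rack. This point: on its axis, middle of the knurled sleeve (22 mm diameter, 62 mm long, 31 mm to each side). The sleeve's flat underside is the shoulder it hangs by; below it a barrel 14 mm in diameter, 45 mm long, then the sprung point. z runs up the axis, away from the point.
- punch_barrel_end (a point): Lower end of the punch's barrel, on its axis, 76 mm below the middle of the sleeve. The sprung point sticks out from here: 8 mm in diameter, ending in a 60 degree cone; it has been re-ground and stands out somewhere between 26 and 38 mm, not known beforehand.
- open_hole (a point): Centre of the open hole in the bracket's foot, at the foot's upper face. Round, 13 mm in diameter, through the 8 mm thick foot; the spot to punch is the blank's face, 8 mm below this point. The foot's other three holes, 44 to 65 mm away, have cap screws in them (heads 18 mm in diameter, 12 mm high). Axes as for the bracket.
- bracket: Black angle bracket on the blank, both fixed. Origin on the table under the blank's centre; z up, x from the upright to the foot's free edge, y along the blank. Foot 80 x 80 mm, centred at y -22 mm, top 20 mm above the table. Upright on its -x edge, up to 80 mm above the table. Open hole in its +x, +y corner, at x 26, y 2 mm. Strap clamps over the blank's two y ends reach up to 31 mm.
- blank: Plain aluminium plate, 110 mm (x) x 150 mm (y) x 12 mm, under the bracket and fixed with it. Origin at the centre of its underside, on the table; axes as for the bracket. Its upper face lies bare from 18 to 60 mm to +y of the origin, over its whole width.
- rack: Aluminium tool rack, fixed: a shelf plate 60 mm (x) x 200 mm (y) on two end legs, its upper face 95 mm above the table. Origin on the table under the plate's middle; z up, y along the row of tools. The punch hangs in the middle hole; two fixed hex drivers with black handles (25 mm) stand 62 mm to either side of it, up to 54 mm above the plate.
- rack_hole (a point): Centre of the rack's middle hole, at the upper face of the plate, 95 mm above the table. The hole is 18 mm in diameter, through a plate 8 mm thick; under it there is 81 mm of free height. With the punch in place its shoulder rests here.
- mirror_mid (a point): Bystander: mirror in a black square mount on a post with a round steel foot 45 mm in diameter, 108 mm tall, loose. This point is half-way up.
- post_holder_mid (a point): Bystander: black upright post holder, 38 mm in diameter at the foot, 70 mm tall, loose. This point is half-way up.
- stage_mid (a point): Bystander: black micrometer stage, 75 x 75 x 29 mm with a micrometer drum sticking out 62 mm to its +y, lying loose. This point is half-way up.
- punch_hammer (a joint): The punch's hidden hammer, in m: 0 at rest, creeps up 0.001 to 0.002 as the spring loads, jumps to 0.006 when it snaps, back to 0 when the point is let out again. The point starts to give at about 3 N, then some 2 N per mm; at about 15 N (6 mm in) it snaps and the push drops at once by 4 to 10 N. Pushed on, it stiffens again and meets a solid stop 6 mm later. Arm and grip give some mm too.
Things that resemble listed ones, but are neither listed nor needed, are in the scene too. Leave any blue look-alike of the part that bears punch_grip alone. What is shaped like the rack but pink is not meant.

How it is judged:
On the way:
1. the punch has snapped through the open hole: upright, its point on the blank (value of joint punch_hammer above 0.0035 m and horizontal distance between punch_barrel_end and open_hole below 0.005 m and angle between punch_grip's own z axis and vertical below 0.09 rad and contact force between punch and blank above 1 N), for 0.04 s.
At the end, for the whole second after the job is handed in: The punch hangs upright (within 0.07 rad) and at rest in the rack's middle hole, its shoulder on the plate within 3 mm, its point sprung out again; mirror, post holder and stage are within 20 mm of where they stood (horizontal distance between punch_grip and rack_hole below 0.008 m and horizontal distance between punch_barrel_end and rack_hole below 0.006 m and z of punch_grip in the frame of rack_hole between 0.027 and 0.034 m and angle between punch_grip's own z axis and vertical below 0.07 rad and linear speed of punch below 0.02 m/s and value of joint punch_hammer below 0.001 m and distance of each of mirror_mid, post_holder_mid, stage_mid from where it was at the start of the episode below 0.02 m); the robot touches nothing.
It fails at once if the punch goes off away from the open hole (snapped with its barrel more than 8 mm off the hole's axis) (value of joint punch_hammer above 0.0035 m and horizontal distance between punch_barrel_end and open_hole above 0.008 m).
It fails at once if the punch is jammed against the blank or the bracket with more than 30 N (contact force between punch and blank above 30 N or contact force between punch and bracket above 30 N).
It fails at once if mirror, post holder or stage is pushed more than 20 mm or the mirror or post holder is tipped (distance of any of mirror_mid, post_holder_mid, stage_mid from where it was at the start of the episode above 0.02 m or angle between any of mirror_mid, post_holder_mid's own z axis and vertical above 0.4 rad).
It also fails if it takes over 67 s, if anything falls off the work surface, if the arm or the gripper's body presses on something with over 40 N, if the wrist force passes 120 N, or if a joint passes its speed limit or range.

### The arm

A 7-joint arm with a two-finger parallel gripper is mounted at the origin on the work surface. World frame = base frame: x ahead of the robot, y to its left, z up, the work surface at z = 0. Lengths are in m, angles in rad, forces in N, time in s.
With the tool pointing down it reaches from about 0.4 to 0.85 m from the base axis. Payload 10.4 kg.
Tool frame: the origin (TCP) lies between the finger pads; the fingertips stand ahead of it and the grasp point (between the pads) lies 3 mm ahead of it (r.tips_ahead is the z of the fingertips in the tool frame, in m); z points along the fingers, y is the line along which they close (so a half turn about z gives the same grasp; the last joint's range is limited). The gripper opens to 87 mm and grips with 3 to 60 N. Pads are 19 mm wide; open, the fingers measure 117 mm over their backs; the gripper's body (75 mm by 190 mm) begins 51 mm behind the grasp point.
Start: joints at [-1.149, 0.332, -0.065, 1.46, 0.022, 1.35, -0.088], TCP at [0.269, 0.564, 0.245] pointing down, gripper open.
Joint ranges: [-2.6, 2.6], [-0.5, 2.12], [-1.47, 1.34], [0.16, 2.42], [-1.27, 4.41], [0.06, 2.06], [-2.6, 2.6]. Speed limits (rad/s): [2.22, 2.22, 2.79, 2.79, 3.14, 3.14, 3.14].

### API

Orientations are given as a unit quaternion [x, y, z, w].
In Python, from bench import telemetry, camera, get_calibration, r gives the robot as it stands.
- The arm moves only by the tool drive_tool, never from a script. Its argument "series" is one flat list of numbers, 7 for each row, row after row: the turn, a rotation vector about the tool's x, y, z in units of 5 degrees (1.0 is 5 degrees), then the shift along the tool's x, y, z in units of 40 mm (1.0 is 40 mm), then the opening, from -1 (shut) to 1 (fully open). A call has 1 to 10 rows; each row is the pose to reach, as a shift and turn from the pose commanded when the call began, along the tool's axes at that moment; what a row does not reach only later rows make up. A row lasts 1/12 s, in which the tool goes at most 41.7 mm and 7.16 degrees, less where a joint would pass 70% of its speed; a pose out of reach is approached as far as the arm can. A call with a gripper value outside its range is refused whole. The fingers move at their own pace and stop on an object; "grip_force" is the grip in N (left out, the last holds). Time passes only in rows, so rows that repeat a pose let the fingers close. It gives the time, the measured TCP pose, the force, the opening and the grip force at its end, in the units of the state.
- telemetry.read_state(): the state, without advancing time (a new reading comes with each control period).
- camera(name): name is "scene" or "top"; returns the picture (384x512x3 uint8, red, green, blue); there is no depth.
- get_calibration(name): a dict with "fovy" (degrees; the focal length in pixels is half the picture's height over the tangent of half this angle, whatever the lens; pixels are square), "cx", "cy" (the principal point, pixels), "xyz" and "rotation" of the camera in the world. Camera axes: x right, y up, looking along -z (the intrinsics and any distortion apply to the point x, -y, -z); pixel columns grow to the right and rows downward; lengths in m; the calibration is good to about 2 mm. A picture is of the moment at which its call begins. get_calibration takes no time and is no camera call.
- r.close_job(): hands the job in; it is judged then, once.
The state is a dict: "time": time; "joint_positions": joint angles; "joint_vel": joint speeds; "joint_torque": joint torques, N m; "ee_pos": TCP position; "eef_rot": TCP orientation; "ft_force": force on the tool from outside, world axes, zero at the start; "torque": the same for the moment, N m; "width": finger opening in m; "grip_force": force on a finger pad.
Only numpy, scipy, OpenCV 4.12 (cv2) and the standard library are available. Lean on these libraries where they do the work, as an engineer would, in place of code of your own. Each camera call takes 0.05 s, during which the arm holds its last target. There are 200 camera calls.

## Working session

There is one attempt and no reset: what is moved stays moved. The work goes in short steps, Python scripts to look and compute and a tool call to move; the robot and the scene stay as the last step left them, time stands still between calls to the robot, and variables do not carry over. Pictures are saved under pics/ and viewed, at most 12 in all, crops included, and the job is handed in when it is done.

Besides the shell and the picture viewer there is one more tool, called after "Call:" as name(argument=value, ...), one argument or row to a line, values as JSON. drive_tool: Moves the arm, as the interface text tells. Its arguments: {"type":"object","properties":{"series":{"type":"array"},"grip_force":{"type":"number"}},"required":["series"]}

```bash
ls; mkdir -p pics; python3 - <<'E'
from bench import telemetry, camera, get_calibration, r
import cv2
for n in("scene","top"):
    im=camera(n); cv2.imwrite(f"pics/{n}0.png",cv2.cvtColor(im,cv2.COLOR_RGB2BGR)); print(n,get_calibration(n))
print(telemetry.read_state(), r.tips_ahead)
E
```

```text
pics
scene {'fovy': 56.98837829927836, 'cx': 258.5193315653369, 'cy': 188.92763972668328, 'xyz': array([ 1.04814401, -0.36719101,  0.67404607]), 'rotation': array([0.36811722, 0.17449973, 0.40929398, 0.81640554])}
top {'fovy': 52.155888364747675, 'cx': 259.7875812846525, 'cy': 189.67370850752332, 'xyz': array([ 0.39668069, -0.00592849,  0.86000774]), 'rotation': array([-0.06204609,  0.06456871,  0.70639493, -0.70213059])}
{'time': 0.1, 'joint_positions': array([-1.14861979,  0.33279761, -0.06470316,  1.46083358,  0.02156636,
        1.34989495, -0.08852488]), 'joint_vel': array([-1.12900327e-03, -9.34289984e-04,  1.26061414e-03, -1.93007925e-03,
        4.07429625e-05, -3.89173726e-04, -5.20137997e-04]), 'joint_torque': array([ 3.07626608e-03, -6.24542212e+01,  2.54861108e-02, -3.90717781e+01,
       -6.14733389e-02,  3.66644806e-02,  7.40975725e-05]), 'ee_pos': array([0.26876743, 0.56391819, 0.24385173]), 'eef_rot': array([ 2.20564815e-01,  9.75372123e-01, -6.07002196e-04, -1.26261286e-04]), 'ft_force': array([-0.00947824, -0.30655986, -0.06861399]), 'torque': array([-0.02319566,  0.01948099, -0.01379968]), 'grip_force': 0.0, 'width': 0.08720908881956488} 0.022
```

View pics/scene0.png

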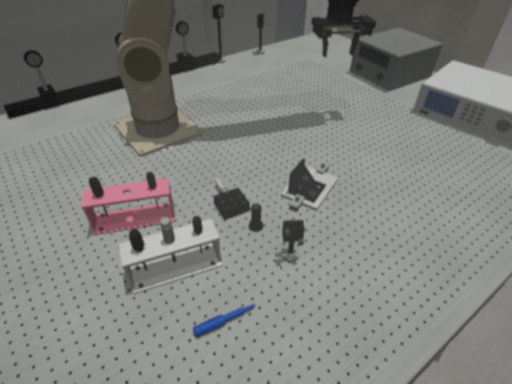

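View pics/top0.png

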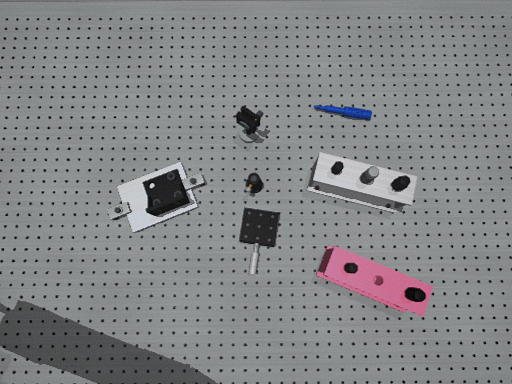

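The steel punch (top 371,176; scene 167,230) hangs in the silver rack. It could be mistaken for the blue punch lying on the table (top 345,112; scene 225,320), the empty pink rack (top 375,281), or the black drivers (top 338,168 and 401,184). I choose the steel punch and check it in a close crop.

```bash
cat > h.py <<'E'
import numpy as np, cv2
from scipy.spatial.transform import Rotation as R
from bench import telemetry, camera, get_calibration
def ray(n,u,v):
    c=get_calibration(n); f=192/np.tan(np.radians(c['fovy']/2))
    d=R.from_quat(c['rotation']).apply([(u-c['cx'])/f,-(v-c['cy'])/f,-1]); return np.array(c['xyz']),d
def onz(n,u,v,z):
    o,d=ray(n,u,v); return o+d*(z-o[2])/d[2]
def tri(*obs):
    A=np.zeros((3,3));b=np.zeros(3)
    for n,u,v in obs:
        o,d=ray(n,u,v); d/=np.linalg.norm(d); P=np.eye(3)-np.outer(d,d); A+=P;b+=P@o
    p=np.linalg.solve(A,b); return p,[proj(n,p)-[u,v] for n,u,v in obs]
def proj(n,p):
    c=get_calibration(n); f=192/np.tan(np.radians(c['fovy']/2))
    q=R.from_quat(c['rotation']).inv().apply(np.array(p)-c['xyz']); return np.array([c['cx']+f*q[0]/-q[2],c['cy']-f*q[1]/-q[2]])
def crop(im,u,v,w,h,s): return cv2.resize(cv2.cvtColor(im[v:v+h,u:u+w],cv2.COLOR_RGB2BGR),None,fx=s,fy=s,interpolation=cv2.INTER_CUBIC)
E
python3 - <<'E'
from h import *
t=cv2.cvtColor(cv2.imread("pics/top0.png"),4);s=cv2.cvtColor(cv2.imread("pics/scene0.png"),4)
a=np.hstack([crop(t,105,155,110,80,3.6364),crop(t,305,140,110,80,3.6364)])
b=np.hstack([crop(s,270,150,80,60,5),crop(s,110,205,110,82,3.6364)[:300]])
b=cv2.resize(b,(800,300)); a=cv2.resize(a,(800,291))
cv2.imwrite("pics/c1.png",np.vstack([a,b]))
E
```

```text
Traceback (most recent call last):
ValueError: all the input array dimensions except for the concatenation axis must match exactly, but along dimension 0, the array at index 0 has size 300 and the array at index 1 has size 298
```

```bash
python3 - <<'E'
from h import *
t=cv2.cvtColor(cv2.imread("pics/top0.png"),4);s=cv2.cvtColor(cv2.imread("pics/scene0.png"),4)
a=np.hstack([crop(t,115,160,80,60,5),crop(t,305,145,80,60,5)])
b=np.hstack([crop(s,270,150,80,60,5),crop(s,120,210,80,60,5)])
cv2.imwrite("pics/c1.png",np.vstack([a,b]))
E
```

```text
(no output)
```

View pics/c1.png

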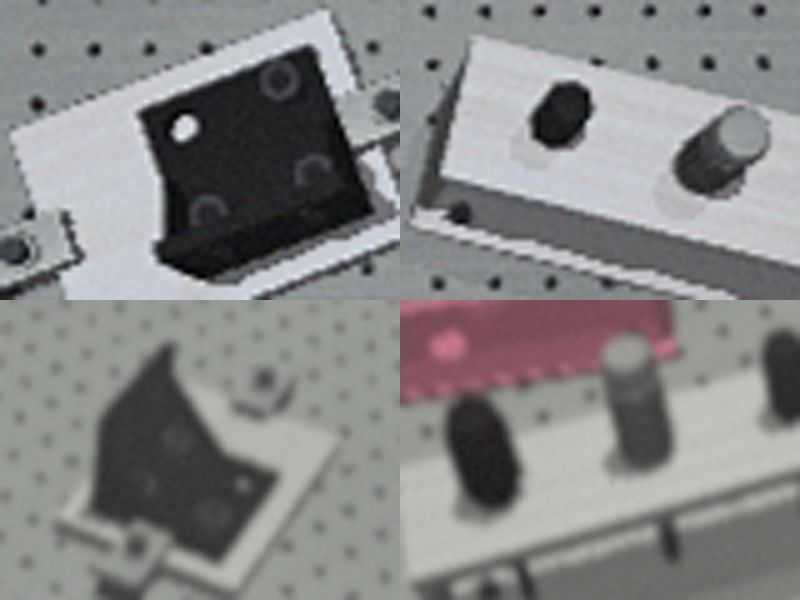

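The crop confirms the choice: the steel punch's cap is at top (374,171) and scene (165,220), hanging between the black drivers. The open hole shows the bright blank at top (152,185) and scene (318.5,187). Now I measure.

```bash
python3 - <<'E'
from h import *
t=cv2.imread("pics/top0.png",0).astype(float);s=cv2.imread("pics/scene0.png",0).astype(float)
def cen(im,u,v,k,th=None):
    w=im[v-k:v+k+1,u-k:u+k+1]; b=np.median(w) if th is None else th
    w=np.clip(w-b-10,0,None); Y,X=np.mgrid[v-k:v+k+1,u-k:u+k+1]
    return (w*X).sum()/w.sum(),(w*Y).sum()/w.sum()
ht=cen(t,152,185,4);hs=cen(s,318,187,3)
print("hole px",ht,hs,onz("top",*ht,.016),onz("scene",*hs,.016),onz("scene",*hs,.02), tri(("top",*ht),("scene",*hs)))
pt=(373.7,171.3);ps=(164.8,219.6)
print("cap",onz("top",*pt,.157),onz("scene",*ps,.157),tri(("top",*pt),("scene",*ps)))
# blank edges/rack by bright mask in top view
im=cv2.imread("pics/top0.png",0)
for nm,(u0,v0,u1,v1),z in(("blank",(105,155,215,235),.012),("rack",(300,145,425,215),.095)):
    for th in (195,205):
        m=np.zeros_like(im); m[v0:v1,u0:u1]=(im[v0:v1,u0:u1]>th)*255
        c=max(cv2.findContours(m,0,2)[0],key=cv2.contourArea); q=cv2.boxPoints(cv2.minAreaRect(c))
        w=np.array([onz("top",*p,z)[:2] for p in q]); e=w-np.roll(w,1,0)
        print(nm,th,w.mean(0).round(4),[(np.linalg.norm(x).round(4),np.degrees(np.arctan2(x[1],x[0])).round(1)) for x in e[:2]])
for nm,p in(("mirror",(248,122)),("postholder",(255,183)),("stage",(260,227)),("drum",(254,270)),("driverL",(337,167.5)),("driverR",(400.5,183.5))):
    z=.149 if 'driver' in nm else .05; print(nm,onz("top",*p,z)[:2].round(3))
E
```

```text
hole px (np.float64(151.54969638862255), np.float64(185.2051773729626)) (np.float64(318.2258064516129), np.float64(186.48387096774192)) [0.5609563  0.22744431 0.016     ] [0.5616888  0.22633569 0.016     ] [0.56464577 0.22272788 0.02      ] (array([0.56101019, 0.22751157, 0.01498646]), [array([0.09448386, 0.06369039]), array([ 0.08429745, -0.02282333])])
cap [ 0.55720952 -0.21849006  0.157     ] [ 0.5573627 -0.2177855  0.157    ] (array([ 0.55731156, -0.21811984,  0.15716366]), [array([-0.17869123, -0.07303278]), array([-0.17964166,  0.00127176])])
blank 195 [0.5373 0.2164] [(np.float64(0.1073), np.float64(23.8)), (np.float64(0.1501), np.float64(-68.1))]
blank 205 [0.5107 0.1436] [(np.float64(0.0068), np.float64(31.9)), (np.float64(0.031), np.float64(-58.7))]
rack 195 [ 0.5642 -0.1944] [(np.float64(0.1456), np.float64(75.3)), (np.float64(0.0577), np.float64(-15.4))]
rack 205 [ 0.5527 -0.1326] [(np.float64(0.0014), np.float64(43.3)), (np.float64(0.0029), np.float64(-45.6))]
mirror [0.693 0.015]
postholder [0.558 0.001]
stage [ 0.465 -0.009]
drum [0.378 0.003]
driverL [ 0.567 -0.153]
driverR [ 0.536 -0.269]
```

```bash
cat >> h.py <<'E'
def row(p,yaw):
    "row from the present pose to TCP p, tool down, closing line at yaw (deg)"
    s=telemetry.read_state(); q=R.from_quat(s['eef_rot']); a=np.radians(yaw)
    y=np.array([np.cos(a),np.sin(a),0]); z=np.array([0,0,-1.]); T=R.from_matrix(np.c_[np.cross(y,z),y,z])
    return np.round(np.degrees((q.inv()*T).as_rotvec())/5,2), np.round(q.inv().apply(np.array(p)-s['ee_pos'])/.04,3)
E
python3 -c "
from h import *
print(row([.5573,-.2180,.24],-15))"
```

```text
(array([-1.00e-02,  1.00e-02,  1.59e+01]), array([-14.922, -14.542,   0.115]))
```

Call:
drive_tool(
  series=[0, 0, 7, -7.5, -7.3, 0.1, 1, 0, 0, 7, -7.5, -7.3, 0.1, 1, 0, 0, 7, -7.5, -7.3, 0.1, 1, 0, 0, 7, -7.5, -7.3, 0.1, 1, 0, 0, 7, -7.5, -7.3, 0.1, 1, 0, 0, 7, -7.5, -7.3, 0.1, 1, 0, 0, 7, -7.5, -7.3, 0.1, 1, 0, 0, 7, -7.5, -7.3, 0.1, 1, 0, 0, 7, -7.5, -7.3, 0.1, 1, 0, 0, 7, -7.5, -7.3, 0.1, 1],
  grip_force=30,
)

```text
time: 0.93
ee_pos: [0.4135, 0.1713, 0.2404]
eef_rot: [0.504, 0.864, 0.0, -0.0]
ft_force: [1.2, 0.2, 0.2]
width: 0.0871
grip_force: 0.0
```

```bash
python3 -c "
from h import *
print(row([.5573,-.2180,.24],-15))"
```

```text
(array([-0. , -0. ,  8.9]), array([-1.0241e+01, -1.6660e+00,  7.0000e-03]))
```

Call:
drive_tool(
  series=[0, 0, 8.9, -10.24, -1.67, 0, 1, 0, 0, 8.9, -10.24, -1.67, 0, 1, 0, 0, 8.9, -10.24, -1.67, 0, 1, 0, 0, 8.9, -10.24, -1.67, 0, 1, 0, 0, 8.9, -10.24, -1.67, 0, 1, 0, 0, 8.9, -10.24, -1.67, 0, 1, 0, 0, 8.9, -10.24, -1.67, 0, 1, 0, 0, 8.9, -10.24, -1.67, 0, 1, 0, 0, 8.9, -10.24, -1.67, 0, 1, 0, 0, 8.9, -10.24, -1.67, 0, 1],
)

```text
time: 1.77
ee_pos: [0.5574, -0.2179, 0.2403]
eef_rot: [0.793, 0.609, -0.0, 0.0]
ft_force: [0.5, -0.2, 0.2]
width: 0.0872
grip_force: 0.0
```

```bash
python3 -c "
from h import *
print(row([.5573,-.2180,.131],-15))
cv2.imwrite('pics/s1.png',np.hstack([crop(camera('scene'),100,150,130,150,3.0),crop(camera('top'),300,120,130,150,3.0)]))"
```

```text
(array([-0.  ,  0.  ,  0.01]), array([-3.000e-03, -1.000e-03,  2.733e+00]))
```

View pics/s1.png

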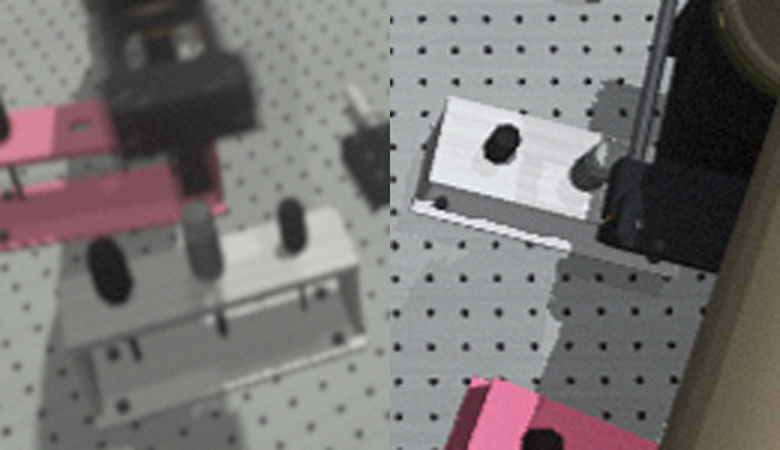

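The gripper hovers right over the steel punch (cap at scene about 168,219), with one finger ahead of it and one behind, clear of both drivers. I'll descend now.

Call:
drive_tool(
  series=[0, 0, 0, 0, 0, 0.6, 1, 0, 0, 0, 0, 0, 1.2, 1, 0, 0, 0, 0, 0, 1.6, 1, 0, 0, 0, 0, 0, 2.0, 1, 0, 0, 0, 0, 0, 2.3, 1, 0, 0, 0, 0, 0, 2.5, 1, 0, 0, 0, 0, 0, 2.73, 1, 0, 0, 0, 0, 0, 2.73, 1],
)

```text
time: 2.53
ee_pos: [0.5565, -0.2155, 0.1299]
eef_rot: [0.793, 0.609, -0.001, -0.001]
ft_force: [-0.1, 0.5, 0.4]
width: 0.0873
grip_force: 0.0
```

Call:
drive_tool(
  series=[0, 0, 0, 0, 0, 0, -1, 0, 0, 0, 0, 0, 0, -1, 0, 0, 0, 0, 0, 0, -1, 0, 0, 0, 0, 0, 0, -1, 0, 0, 0, 0, 0, 0, -1, 0, 0, 0, 0, 0, 0, -1, 0, 0, 0, 0, 0, 0, -1, 0, 0, 0, 0, 0, 0, -1, 0, 0, 0, 0, 0, 0, -1, 0, 0, 0, 0, 0, 0, -1],
  grip_force=45,
)

```text
time: 3.37
ee_pos: [0.5571, -0.2159, 0.1313]
eef_rot: [0.793, 0.609, 0.0, -0.0]
ft_force: [0.2, 1.0, -0.7]
width: 0.0283
grip_force: 0.0
```

Call:
drive_tool(
  series=[0, 0, 0, 0, 0, 0, -1, 0, 0, 0, 0, 0, 0, -1, 0, 0, 0, 0, 0, 0, -1, 0, 0, 0, 0, 0, 0, -1, 0, 0, 0, 0, 0, 0, -1, 0, 0, 0, 0, 0, 0, -1],
)

```text
time: 3.87
ee_pos: [0.5571, -0.2159, 0.1313]
eef_rot: [0.793, 0.609, 0.0, 0.0]
ft_force: [-0.0, -0.0, -0.7]
width: 0.0213
grip_force: 45.0
```

```bash
python3 -c "
from h import *
print(row([.5573,-.2180,.131],-15))"
```

```text
(array([ 0., -0.,  0.]), array([-0.048,  0.019,  0.009]))
```

Call:
drive_tool(
  series=[0, 0, 0, 0, 0, -0.2, -1, 0, 0, 0, 0, 0, -0.5, -1, 0, 0, 0, 0, 0, -0.9, -1, 0, 0, 0, 0, 0, -1.3, -1, 0, 0, 0, 0, 0, -1.7, -1, 0, 0, 0, 0, 0, -2.1, -1, 0, 0, 0, 0, 0, -2.5, -1, 0, 0, 0, 0, 0, -2.9, -1, 0, 0, 0, 0, 0, -3.3, -1, 0, 0, 0, 0, 0, -3.5, -1],
)

```text
time: 4.7
ee_pos: [0.5574, -0.2164, 0.2745]
eef_rot: [0.793, 0.609, 0.001, 0.001]
ft_force: [0.4, -0.6, -2.1]
width: 0.0213
grip_force: 45.0
```

```bash
python3 -c "
from h import *
print(telemetry.read_state()['ee_pos'],row([.561,.2275,.27],-15),row([.561,.2275,.27],15))
cv2.imwrite('pics/s2.png',crop(camera('scene'),110,100,140,140,4.2))"
```

```text
[ 0.55743956 -0.2164176   0.27446267] (array([ 0.03, -0.  , -0.  ]), array([10.743, -2.788,  0.107])) (array([ 0.03,  0.01, -6.  ]), array([10.743, -2.788,  0.107]))
```

View pics/s2.png

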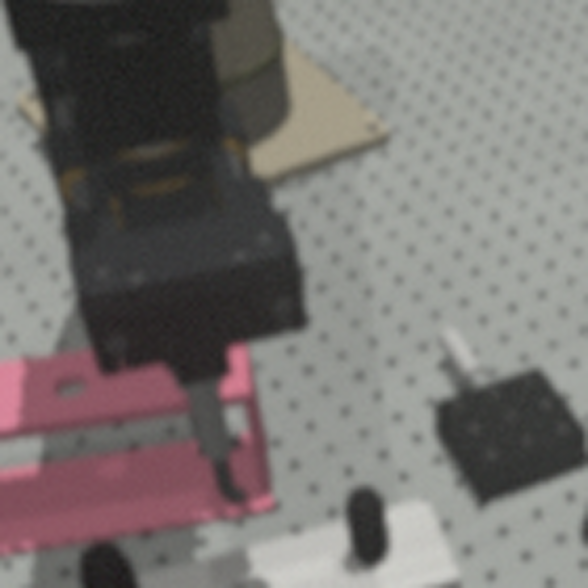

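The punch is in the grip with its point free of the rack, the tip near scene (166,218). I'll carry it across.

Call:
drive_tool(
  series=[0, 0, 0, 0.4, -0.1, 0, -1, 0, 0, 0, 1.1, -0.3, 0, -1, 0, 0, 0, 1.9, -0.5, 0, -1, 0, 0, 0, 2.7, -0.7, 0, -1, 0, 0, 0, 3.5, -0.9, 0, -1, 0, 0, 0, 4.3, -1.1, 0, -1, 0, 0, 0, 5.1, -1.3, 0, -1, 0, 0, 0, 5.9, -1.5, 0, -1, 0, 0, 0, 6.7, -1.7, 0, -1, 0, 0, 0, 7.5, -1.95, 0, -1],
)

```text
time: 5.58
ee_pos: [0.5589, 0.0954, 0.2711]
eef_rot: [0.793, 0.609, -0.0, -0.0]
ft_force: [1.4, -0.9, -1.9]
width: 0.0213
grip_force: 45.0
```

Call:
drive_tool(
  series=[0, 0, 0, 0.8, -0.2, 0, -1, 0, 0, 0, 1.6, -0.4, 0, -1, 0, 0, 0, 2.3, -0.6, 0, -1, 0, 0, 0, 2.8, -0.7, 0, -1, 0, 0, 0, 3.1, -0.8, 0, -1, 0, 0, 0, 3.24, -0.84, 0, -1, 0, 0, 0, 3.24, -0.84, 0, -1, 0, 0, 0, 3.24, -0.84, 0, -1],
)

```text
time: 6.25
ee_pos: [0.5606, 0.2263, 0.2714]
eef_rot: [0.794, 0.608, -0.0, 0.0]
ft_force: [1.1, -0.5, -1.7]
width: 0.0213
grip_force: 45.0
```

```bash
python3 -c "
from h import *
print(telemetry.read_state()['ee_pos'],telemetry.read_state()['ft_force'],row([.561,.2275,.185],-15))
cv2.imwrite('pics/s3.png',np.hstack([crop(camera('scene'),260,90,95,120,4),crop(camera('top'),90,120,100,120,4)]))"
```

```text
[0.56060309 0.22628805 0.27135181] [ 1.07861002 -0.5375712  -1.72286229] (array([ 0.  ,  0.01, -0.01]), array([3.300e-02, 1.000e-03, 2.159e+00]))
```

View pics/s3.png

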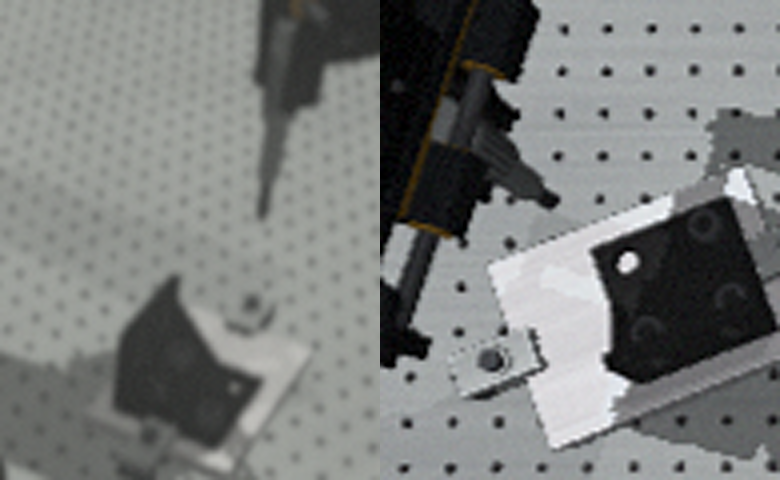

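```bash
python3 -c "
from h import *
print(tri(('scene',325.3,143.3),('top',132.9,169.9)))
for z in (.16,.155,.165): print(z,proj('scene',[.5606,.2242,z]),proj('top',[.5606,.2242,z]))
"
```

```text
(array([0.56166162, 0.22299063, 0.16342367]), [array([-0.51923849,  0.16945305]), array([-0.63273088, -0.44588853])])
0.16 [324.63037341 144.23268841] [132.16821359 170.45292759]
0.155 [324.35385053 145.85393032] [133.02965497 171.06844878]
0.165 [324.90895604 142.59937027] [131.29486988 169.82890189]
```

The tip shows at scene (325.3,143.3) and top (132.9,169.9), which puts it near (0.561, 0.2236, 0.163). It needs +3.7 mm in y. I correct that and come down above the hole.

Call:
drive_tool(
  series=[0, 0, 0, 0.09, -0.03, 0.4, -1, 0, 0, 0, 0.09, -0.03, 0.9, -1, 0, 0, 0, 0.09, -0.03, 1.4, -1, 0, 0, 0, 0.09, -0.03, 1.8, -1, 0, 0, 0, 0.09, -0.03, 2.2, -1, 0, 0, 0, 0.09, -0.03, 2.5, -1, 0, 0, 0, 0.09, -0.03, 2.7, -1, 0, 0, 0, 0.09, -0.03, 2.8, -1, 0, 0, 0, 0.09, -0.03, 2.8, -1, 0, 0, 0, 0.09, -0.03, 2.8, -1],
)

```text
time: 7.18
ee_pos: [0.5605, 0.2316, 0.16]
eef_rot: [0.793, 0.609, 0.0, 0.0]
ft_force: [0.4, -0.2, -2.6]
width: 0.0215
grip_force: 45.0
```

```bash
python3 -c "
from h import *
print(telemetry.read_state()['ee_pos'],telemetry.read_state()['ft_force'],row([.5608,.23,.16],-15))
cv2.imwrite('pics/s4.png',np.hstack([crop(camera('scene'),280,140,65,70,6),crop(camera('top'),115,145,65,70,6)]))"
```

```text
[0.5604727  0.23159622 0.16000838] [ 0.4289154  -0.20209014 -2.64602742] (array([ 0.01, -0.01, -0.  ]), array([-0.036,  0.018,  0.   ]))
```

View pics/s4.png

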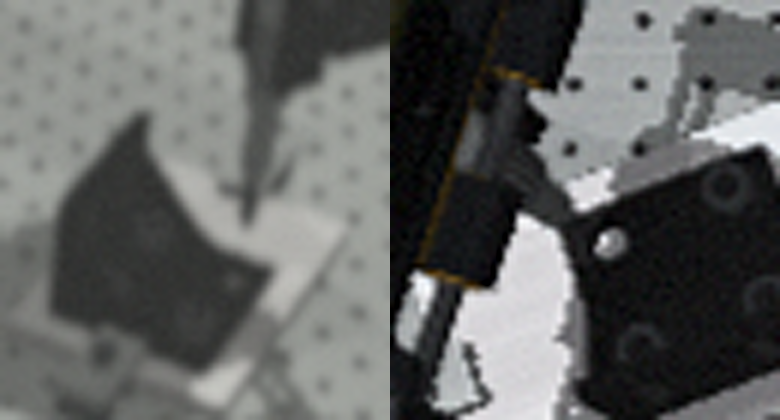

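```bash
python3 -c "
from h import *
print(tri(('scene',320.9,176.6),('top',145.9,179.9)))
print(onz('scene',320.9,176.6,.0515))
print(proj('top',[.561,.2288,.0515]),proj('scene',[.561,.2288,.0515]))
"
```

```text
(array([0.56445016, 0.22850214, 0.05348323]), [array([ 0.36423116, -0.10474742]), array([0.41668126, 0.28304662])])
[0.56263431 0.2292715  0.0515    ]
[146.3662579  181.98412591] [320.35787601 176.35660783]
```

Call:
drive_tool(
  series=[0, 0, 0, -0.04, 0, 0.1, -1, 0, 0, 0, -0.04, 0, 0.25, -1, 0, 0, 0, -0.04, 0, 0.4, -1, 0, 0, 0, -0.04, 0, 0.55, -1, 0, 0, 0, -0.04, 0, 0.65, -1, 0, 0, 0, -0.04, 0, 0.65, -1, 0, 0, 0, -0.04, 0, 0.65, -1],
)

```text
time: 7.87
ee_pos: [0.5596, 0.2301, 0.133]
eef_rot: [0.793, 0.609, -0.0, -0.0]
ft_force: [0.2, -0.6, -1.8]
width: 0.0212
grip_force: 45.0
```

Call:
drive_tool(
  series=[0, 0, 0, 0, 0, 0.03, -1, 0, 0, 0, 0, 0, 0.06, -1, 0, 0, 0, 0, 0, 0.1, -1, 0, 0, 0, 0, 0, 0.1, -1, 0, 0, 0, 0, 0, 0.1, -1],
)

```text
time: 8.28
ee_pos: [0.5597, 0.2302, 0.1293]
eef_rot: [0.793, 0.609, -0.0, -0.0]
ft_force: [0.1, 0.7, -1.7]
width: 0.021
grip_force: 45.0
```

Call:
drive_tool(
  series=[0, 0, 0, 0, 0, 0.03, -1, 0, 0, 0, 0, 0, 0.06, -1, 0, 0, 0, 0, 0, 0.06, -1],
)

```text
time: 8.53
ee_pos: [0.5596, 0.2301, 0.1267]
eef_rot: [0.793, 0.609, -0.0, -0.0]
ft_force: [0.7, 0.5, -0.5]
width: 0.0213
grip_force: 45.0
```

Call:
drive_tool(
  series=[0, 0, 0, 0, 0, 0.03, -1, 0, 0, 0, 0, 0, 0.06, -1, 0, 0, 0, 0, 0, 0.06, -1],
)

```text
time: 8.78
ee_pos: [0.5597, 0.2302, 0.1245]
eef_rot: [0.793, 0.609, 0.0, -0.0]
ft_force: [-0.3, 0.9, 0.7]
width: 0.0208
grip_force: 45.0
```

Call:
drive_tool(
  series=[0, 0, 0, 0, 0, 0.02, -1, 0, 0, 0, 0, 0, 0.03, -1, 0, 0, 0, 0, 0, 0.03, -1, 0, 0, 0, 0, 0, 0.03, -1],
)

```text
time: 9.12
ee_pos: [0.5598, 0.2303, 0.1236]
eef_rot: [0.793, 0.609, 0.0, -0.0]
ft_force: [-0.1, -0.6, 3.5]
width: 0.0212
grip_force: 45.0
```

```bash
python3 -c "
from h import *
print(row([.56,.23,.12],-15), telemetry.read_state()['ft_force'])
a=camera('scene');camera('top');b=camera('scene');print(telemetry.read_state()['ft_force'])
cv2.imwrite('pics/s5.png',np.hstack([crop(a//2+b//2,285,135,50,72,8),crop(camera('top'),120,150,50,72,8)]))"
```

```text
(array([ 0.  , -0.01,  0.  ]), array([-0.005,  0.006,  0.091])) [-0.13312612 -0.61760595  3.46173682]
[-0.46923785 -0.31410299  3.06149979]
```

View pics/s5.png

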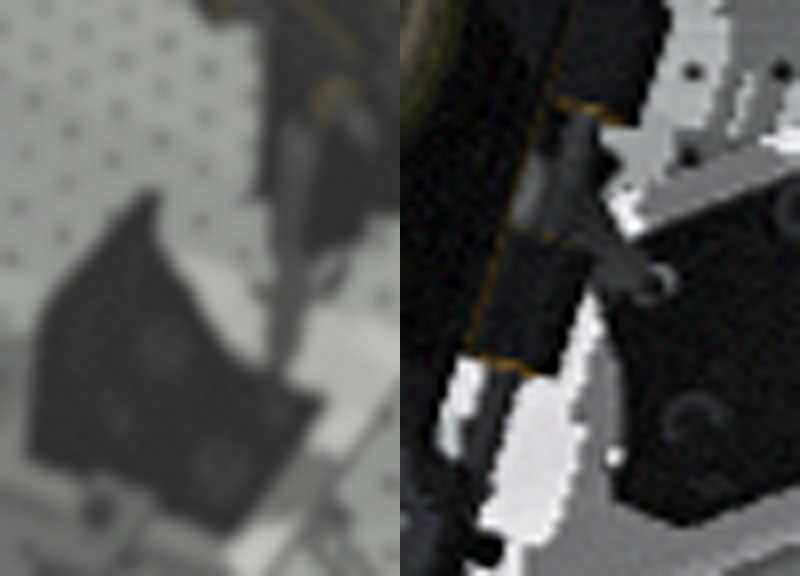

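```bash
python3 -c "
from h import *
for z in (.012,.02,.024):
  for p in([.561,.2275],[.561,.2310],[.5645,.2275]): print(z,p,proj('scene',p+[z]).round(1),proj('top',p+[z]).round(1))
c=camera('scene')
im=cv2.imread('pics/top0.png')
t0=cv2.cvtColor(im,cv2.COLOR_BGR2RGB);s0=cv2.cvtColor(cv2.imread('pics/scene0.png'),4)
t=np.mean([camera('top') for _ in range(4)],0).astype('uint8');s=np.mean([camera('scene') for _ in range(4)],0).astype('uint8')
g=lambda x:np.clip(x.astype(float)*1.6,0,255).astype('uint8')
f=lambda im,u,v:crop(g(im),u,v,28,21,14)
cv2.imwrite('pics/s6.png',np.vstack([np.hstack([f(t0,138,175),f(t,138,175)]),np.hstack([f(s0,306,173),f(s,306,173)])]))"
```

```text
0.012 [0.561, 0.2275] [318.2 187.3] [152.  185.5]
0.012 [0.561, 0.231] [319.1 186.8] [150.4 185.5]
0.012 [0.5645, 0.2275] [319.  187.9] [152.1 184. ]
0.02 [0.561, 0.2275] [318.5 185.1] [151.  184.8]
0.02 [0.561, 0.231] [319.4 184.6] [149.4 184.8]
0.02 [0.5645, 0.2275] [319.4 185.8] [151.1 183.3]
0.024 [0.561, 0.2275] [318.7 184.1] [150.5 184.5]
0.024 [0.561, 0.231] [319.6 183.6] [148.9 184.5]
0.024 [0.5645, 0.2275] [319.6 184.7] [150.6 182.9]
```

View pics/s6.png

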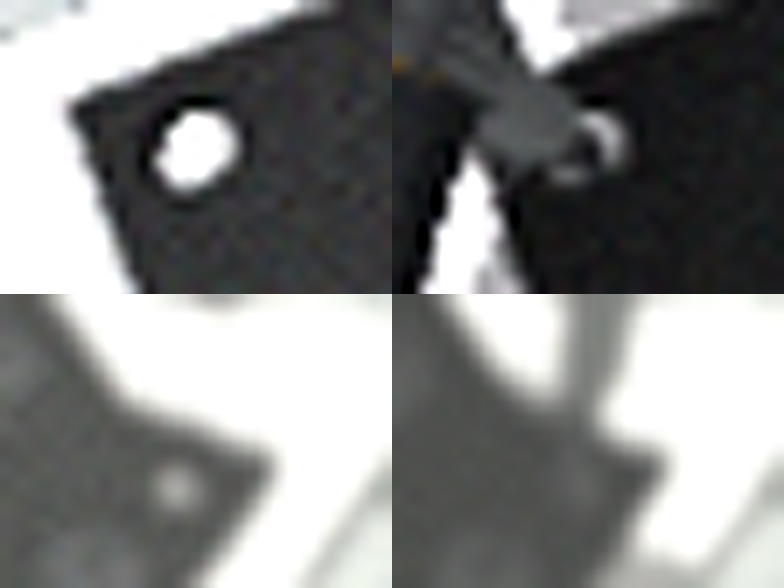

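Point seen in the hole: top (151,185), a bright crescent round its right and lower side. The barrel end is near (148.1,183.0), which is on the hole's axis. Side force is near zero, so the point rests on the blank. I press in small steps.

Call:
drive_tool(
  series=[0, 0, 0, 0, 0, 0.025, -1, 0, 0, 0, 0, 0, 0.05, -1, 0, 0, 0, 0, 0, 0.075, -1, 0, 0, 0, 0, 0, 0.075, -1],
)

```text
time: 10.1
ee_pos: [0.5599, 0.2303, 0.1206]
eef_rot: [0.793, 0.609, 0.0, -0.0]
ft_force: [-0.1, -0.3, 6.5]
width: 0.0212
grip_force: 45.0
```

Call:
drive_tool(
  series=[0, 0, 0, 0, 0, 0.025, -1, 0, 0, 0, 0, 0, 0.05, -1, 0, 0, 0, 0, 0, 0.05, -1],
)

```text
time: 10.35
ee_pos: [0.5601, 0.2304, 0.119]
eef_rot: [0.793, 0.609, 0.001, 0.0]
ft_force: [-1.9, 0.6, 9.4]
width: 0.0212
grip_force: 45.0
```

Call:
drive_tool(
  series=[0, 0, 0, 0, 0, 0.025, -1, 0, 0, 0, 0, 0, 0.025, -1],
)

```text
time: 10.52
ee_pos: [0.5602, 0.2304, 0.1182]
eef_rot: [0.793, 0.609, 0.001, -0.0]
ft_force: [-1.2, 0.1, 10.7]
width: 0.0212
grip_force: 45.0
```

Call:
drive_tool(
  series=[0, 0, 0, 0, 0, 0.025, -1, 0, 0, 0, 0, 0, 0.025, -1],
)

```text
time: 10.68
ee_pos: [0.5603, 0.2305, 0.1175]
eef_rot: [0.793, 0.609, 0.001, -0.0]
ft_force: [-1.4, -0.1, 12.3]
width: 0.021
grip_force: 45.0
```

Call:
drive_tool(
  series=[0, 0, 0, 0, 0, 0.025, -1, 0, 0, 0, 0, 0, 0.025, -1],
)

```text
time: 10.85
ee_pos: [0.5604, 0.2305, 0.1166]
eef_rot: [0.793, 0.609, 0.001, -0.0]
ft_force: [-2.1, -0.4, 13.9]
width: 0.0208
grip_force: 45.0
```

Call:
drive_tool(
  series=[0, 0, 0, 0, 0, 0.025, -1, 0, 0, 0, 0, 0, 0.025, -1],
)

```text
time: 11.02
ee_pos: [0.5602, 0.2305, 0.1154]
eef_rot: [0.793, 0.609, 0.001, -0.0]
ft_force: [-0.7, -0.1, 10.0]
width: 0.0212
grip_force: 45.0
```

The force fell from about 14–15 N to 10 N, so it snapped. I hold briefly, then ease off.

Call:
drive_tool(
  series=[0, 0, 0, 0, 0, 0, -1, 0, 0, 0, 0, 0, 0, -1],
)

```text
time: 11.18
ee_pos: [0.5602, 0.2305, 0.1153]
eef_rot: [0.793, 0.609, 0.001, -0.0]
ft_force: [-1.3, -0.7, 9.0]
width: 0.0212
grip_force: 45.0
```

```bash
python3 -c "
from h import *
print(row([.56,.2303,.135],-15),telemetry.read_state()['ft_force'])"
```

```text
(array([ 0.01, -0.01,  0.  ]), array([-0.005, -0.003, -0.493])) [-1.34065348 -0.73219379  9.04377919]
```

Call:
drive_tool(
  series=[0, 0, 0, 0, 0, -0.1, -1, 0, 0, 0, 0, 0, -0.2, -1, 0, 0, 0, 0, 0, -0.4, -1, 0, 0, 0, 0, 0, -0.7, -1, 0, 0, 0, 0, 0, -1.2, -1, 0, 0, 0, 0, 0, -1.8, -1, 0, 0, 0, 0, 0, -2.4, -1, 0, 0, 0, 0, 0, -3.0, -1, 0, 0, 0, 0, 0, -3.6, -1, 0, 0, 0, 0, 0, -4.0, -1],
)

```text
time: 12.02
ee_pos: [0.5599, 0.23, 0.2773]
eef_rot: [0.793, 0.609, 0.001, 0.0]
ft_force: [0.0, -0.3, -2.9]
width: 0.021
grip_force: 45.0
```

```bash
python3 -c "
from h import *
print(row([.5571,-.2159,.272],-15),telemetry.read_state()['ft_force'])
cv2.imwrite('pics/s7.png',crop(camera('scene'),270,80,90,110,5))"
```

```text
(array([ 0.02, -0.02,  0.  ]), array([-10.787,   2.817,   0.12 ])) [ 0.03619401 -0.30654376 -2.86624453]
```

View pics/s7.png

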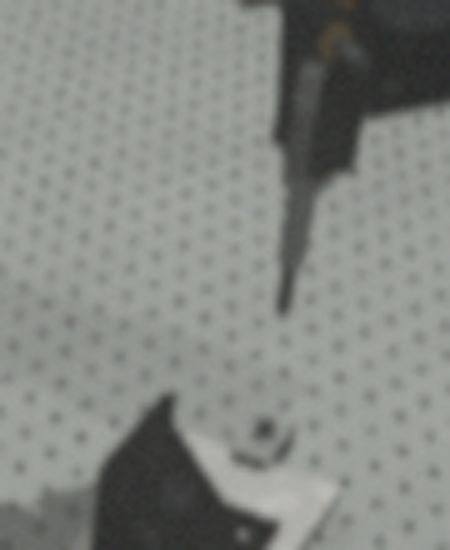

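The punch hangs straight in the grip with its point sprung out again (tip at scene about 327,142), and the hole is clear. Back to the rack.

Call:
drive_tool(
  series=[0, 0, 0, -0.4, 0.1, 0, -1, 0, 0, 0, -1.1, 0.3, 0, -1, 0, 0, 0, -1.9, 0.5, 0, -1, 0, 0, 0, -2.7, 0.7, 0, -1, 0, 0, 0, -3.5, 0.9, 0, -1, 0, 0, 0, -4.3, 1.1, 0, -1, 0, 0, 0, -5.1, 1.3, 0, -1, 0, 0, 0, -5.9, 1.5, 0, -1, 0, 0, 0, -6.7, 1.7, 0, -1, 0, 0, 0, -7.5, 1.95, 0, -1],
)

```text
time: 12.9
ee_pos: [0.5562, -0.0819, 0.2738]
eef_rot: [0.793, 0.609, -0.0, -0.001]
ft_force: [0.6, -0.5, -1.4]
width: 0.0212
grip_force: 45.0
```

Call:
drive_tool(
  series=[0, 0, 0, -0.8, 0.2, 0, -1, 0, 0, 0, -1.6, 0.4, 0, -1, 0, 0, 0, -2.3, 0.6, 0, -1, 0, 0, 0, -2.8, 0.75, 0, -1, 0, 0, 0, -3.1, 0.82, 0, -1, 0, 0, 0, -3.28, 0.87, 0, -1, 0, 0, 0, -3.28, 0.87, 0, -1, 0, 0, 0, -3.28, 0.87, 0, -1],
)

```text
time: 13.57
ee_pos: [0.5569, -0.2151, 0.2738]
eef_rot: [0.793, 0.609, -0.0, -0.001]
ft_force: [0.2, -0.1, -1.7]
width: 0.0212
grip_force: 45.0
```

```bash
python3 -c "
from h import *
print(row([.5571,-.2159,.22],-15),telemetry.read_state()['ft_force'])
cv2.imwrite('pics/s8.png',np.hstack([crop(camera('scene'),120,180,75,100,5),crop(camera('top'),320,120,75,100,5)]))"
```

```text
(array([-0.01, -0.  ,  0.  ]), array([-0.017,  0.012,  1.346])) [ 0.15331104 -0.08917128 -1.6862101 ]
```

Call:
drive_tool(
  series=[0, 0, 0, -0.02, 0.01, 0.4, -1, 0, 0, 0, -0.02, 0.01, 0.8, -1, 0, 0, 0, -0.02, 0.01, 1.2, -1, 0, 0, 0, -0.02, 0.01, 1.5, -1, 0, 0, 0, -0.02, 0.01, 1.7, -1, 0, 0, 0, -0.02, 0.01, 1.85, -1, 0, 0, 0, -0.02, 0.01, 2.0, -1, 0, 0, 0, -0.02, 0.01, 2.0, -1],
)

```text
time: 14.33
ee_pos: [0.5571, -0.2161, 0.1936]
eef_rot: [0.793, 0.609, -0.0, -0.0]
ft_force: [-1.0, 1.2, -2.0]
width: 0.021
grip_force: 45.0
```

```bash
python3 -c "
from h import *
print(row([.5571,-.2159,.14],-15),telemetry.read_state()['ft_force'])"
```

```text
(array([-0.01, -0.  ,  0.01]), array([ 5.000e-03, -1.000e-03,  1.339e+00])) [-0.95910015  1.19756228 -2.02919062]
```

Now barrel entry, in gentle steps.

Call:
drive_tool(
  series=[0, 0, 0, 0, 0, 0.1, -1, 0, 0, 0, 0, 0, 0.2, -1, 0, 0, 0, 0, 0, 0.3, -1, 0, 0, 0, 0, 0, 0.4, -1, 0, 0, 0, 0, 0, 0.5, -1, 0, 0, 0, 0, 0, 0.6, -1, 0, 0, 0, 0, 0, 0.7, -1, 0, 0, 0, 0, 0, 0.7, -1],
)

```text
time: 15.0
ee_pos: [0.5569, -0.2163, 0.1654]
eef_rot: [0.793, 0.609, -0.0, -0.0]
ft_force: [-0.3, 0.1, -2.0]
width: 0.0213
grip_force: 45.0
```

Call:
drive_tool(
  series=[0, 0, 0, 0, 0, 0.1, -1, 0, 0, 0, 0, 0, 0.2, -1, 0, 0, 0, 0, 0, 0.3, -1, 0, 0, 0, 0, 0, 0.4, -1, 0, 0, 0, 0, 0, 0.5, -1, 0, 0, 0, 0, 0, 0.6, -1, 0, 0, 0, 0, 0, 0.7, -1, 0, 0, 0, 0, 0, 0.7, -1],
)

```text
time: 15.67
ee_pos: [0.5569, -0.2162, 0.1374]
eef_rot: [0.793, 0.609, -0.0, -0.0]
ft_force: [-0.4, 0.6, -1.7]
width: 0.0214
grip_force: 45.0
```

Call:
drive_tool(
  series=[0, 0, 0, 0, 0, 0.04, -1, 0, 0, 0, 0, 0, 0.08, -1, 0, 0, 0, 0, 0, 0.12, -1, 0, 0, 0, 0, 0, 0.12, -1],
)

```text
time: 16.0
ee_pos: [0.5573, -0.2164, 0.1333]
eef_rot: [0.793, 0.609, -0.0, -0.0]
ft_force: [-0.0, 0.1, -1.5]
width: 0.0211
grip_force: 45.0
```

Call:
drive_tool(
  series=[0, 0, 0, 0, 0, 0.02, -1, 0, 0, 0, 0, 0, 0.04, -1, 0, 0, 0, 0, 0, 0.04, -1],
)

```text
time: 16.25
ee_pos: [0.5573, -0.2164, 0.1318]
eef_rot: [0.793, 0.609, 0.0, -0.0]
ft_force: [0.3, -0.4, -1.3]
width: 0.0211
grip_force: 45.0
```

Call:
drive_tool(
  series=[0, 0, 0, 0, 0, 0.03, -1, 0, 0, 0, 0, 0, 0.05, -1, 0, 0, 0, 0, 0, 0.05, -1],
)

```text
time: 16.5
ee_pos: [0.5575, -0.2165, 0.1312]
eef_rot: [0.793, 0.609, 0.0, -0.0]
ft_force: [-5.5, 2.1, 12.0]
width: 0.0213
grip_force: 45.0
```

Seated on its shoulder. Ease off slightly, open, and rise.

Call:
drive_tool(
  series=[0, 0, 0, 0, 0, -0.04, -1, 0, 0, 0, 0, 0, -0.04, -0.4, 0, 0, 0, 0, 0, -0.04, 0, 0, 0, 0, 0, 0, -0.04, 0.5, 0, 0, 0, 0, 0, -0.04, 1, 0, 0, 0, 0, 0, -0.04, 1, 0, 0, 0, 0, 0, -0.04, 1, 0, 0, 0, 0, 0, -0.04, 1, 0, 0, 0, 0, 0, -0.04, 1, 0, 0, 0, 0, 0, -0.04, 1],
)

```text
time: 17.33
ee_pos: [0.5574, -0.2164, 0.1315]
eef_rot: [0.793, 0.609, 0.0, -0.0]
ft_force: [-0.1, 0.5, -0.1]
width: 0.0716
grip_force: 0.0
```

Call:
drive_tool(
  series=[0, 0, 0, 0, 0, 0, 1, 0, 0, 0, 0, 0, 0, 1, 0, 0, 0, 0, 0, 0, 1, 0, 0, 0, 0, 0, 0, 1],
)

```text
time: 17.67
ee_pos: [0.5573, -0.2164, 0.1315]
eef_rot: [0.793, 0.609, 0.0, -0.0]
ft_force: [-0.4, 0.1, -0.5]
width: 0.0863
grip_force: 0.0
```

Up, then aside, so that the view is clear.

Call:
drive_tool(
  series=[0, 0, 0, 0, 0, -0.3, 1, 0, 0, 0, 0, 0, -0.8, 1, 0, 0, 0, 0, 0, -1.4, 1, 0, 0, 0, 0, 0, -2.0, 1, 0, 0, 0, 0, 0, -2.6, 1, 0, 0, 0, 0, 0, -3.0, 1, 0, 0, 0, 1, 0, -3.0, 1, 0, 0, 0, 2, 0, -3.0, 1, 0, 0, 0, 3, 0, -3.0, 1, 0, 0, 0, 4, 0, -3, 1],
)

```text
time: 18.5
ee_pos: [0.5989, -0.0604, 0.2529]
eef_rot: [0.794, 0.609, 0.001, 0.0]
ft_force: [1.2, 0.1, -0.3]
width: 0.0869
grip_force: 0.0
```

```bash
python3 -c "
from h import *
t=camera('top');s=camera('scene')
cv2.imwrite('pics/s9.png',np.vstack([np.hstack([crop(s,110,190,130,100,3),crop(t,300,130,130,100,3)]),np.hstack([crop(s,200,150,130,100,3),crop(t,200,90,130,100,3)])]))"
```

```text
(no output)
```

View pics/s9.png

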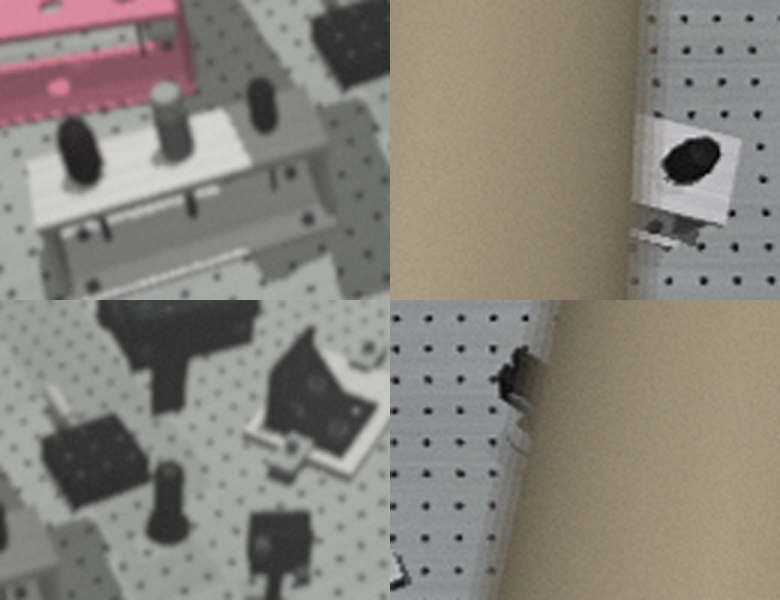

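The punch hangs upright in the rack with its cap at scene (165,220), as at the start. The mirror, post holder and stage look where they were, and the gripper is clear. Handing in.

```bash
python3 -c "
from bench import r
print(r.close_job())"
```

```text
the job is handed in; nothing more can be done
None
```

The job is handed in with no verdict shown: the centre punch appears to have snapped once through the open hole (the push dropped from about 14 N to 10 N), it hangs upright in the rack again, and the other equipment looks unmoved.

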